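Daily check of the packing-bench scale

TASK

Do the daily check of the bench scale: take the tub that was left on the weighing platter and stand it upright in the grey tote. Then, with the platter empty, zero the scale by pressing the wide key on the terminal's sloping panel with the fingertips, to about 10 N for half a second (never over 30 N, and no other key). Last, stand the largest check weight upright in the middle of the platter, set down gently and let go; leave the other weights and tubs where they stand and do not press the key again.

Things in the scene. Friction and masses are not known exactly. Their poses are not given: they have to be found in the camera images.
- scale: bench scale: grey base with a flat steel platter, 230 (x) x 200 (y) mm, on top. Origin: on the table under the platter's centre; the platter's top is 60 mm above the origin. x and y run along the platter's sides. Fixed. It stands on one side of the robot and the tote on the other, either way round.
- tote: shallow open grey tote, outside 300 (x) x 200 (y) x 75 (z) mm, walls and floor 5 mm thick. Origin: on the table under its centre. Fixed. Two other tubs stand in its far half at about x = +100, y = -45 and +45 mm in its frame; its near half (x below 0) is free.
- tub_center (a point): centre, half-way up (35 mm over its underside), of the tub on the scale platter: closed round white tub, 57 mm across the clear lid (12 mm thick), tapering to 53 mm at the foot, 70 mm tall, about 0.2 kg. z is its upright axis. Loose.
- zero_key: wide oblong white membrane key, 26 (x) x 46 (y) mm, at the right end (seen from the robot) of the terminal's sloping panel. Origin: its centre on the panel, 60 mm above the table; its face is 2.5 mm higher along z. z: outward normal, leaning 30 degrees from vertical towards the robot; x up the slope, y left along the panel. Travel only 1.5 mm along -z: yields at 1.6 N, hard stop at 7.6 N.
- key_mid: one of the two small round keys, 24 mm across, in the middle of the panel, 62 mm to the left of the zero key; same height and axes. Not to be pressed.
- key_left: the other small round key, 24 mm across, 114 mm to the left of the zero key. Not to be pressed.
- terminal: grey scale terminal, 200 mm wide (y), 130 deep (x), fixed. Origin: on the table, 30 mm behind the key row; x points away from the robot. Its display box (z 165 to 250 mm) overhangs the panel: the lower front edge is 105 mm above the keys' centres and 12 mm behind them, so the tool must come to a key tilted, about along the key's -z, its body on the robot's side.
- weight_large_center (a point): centre, half-way up (35 mm over its underside), of the largest of three steel check weights: body a cylinder 38 mm across and 52 mm tall with a knob 21 mm across on a neck above, 70 mm tall in all, 0.5 kg. z is its upright axis. Loose; stands on a 4 mm black mat in a row with the other two, 85 mm apart, in any order.
- weight_medium_center (a point): centre, half-way up, of the medium check weight: 28 mm across, 52 mm tall in all, 0.2 kg. Same row. To be left alone.
- weight_small_center (a point): centre, half-way up, of the small check weight: 22 mm across, 42 mm tall in all, 0.1 kg. Same row. To be left alone.
- tub_b_center (a point): centre, half-way up, of one of the two tubs already in the tote, the same kind as the one on the scale. To be left alone.
- tub_c_center (a point): centre, half-way up, of the other tub already in the tote. To be left alone.
Mind the look-alikes: they are no part of the job. What is shaped like the part that bears tub_center but green is not meant. What is shaped like the part that bears weight_large_center but purple is not meant.

How it is judged:
By the outcome, as a careful person would: the job done as asked, in the order asked, and still so for the second after the job is handed in, with the robot touching nothing.
It also fails if it takes over 72 s, if anything falls off the work surface, if the arm or the gripper's body presses on something with over 40 N, if the wrist force passes 120 N, or if a joint passes its speed limit or range.

ROBOT

A 6-joint arm with a two-finger parallel gripper is mounted at the origin on the work surface. World frame = base frame: x ahead of the robot, y to its left, z up, the work surface at z = 0. Lengths are in mm, angles in rad, forces in N, time in s.
With the tool pointing down it reaches from about 350 to 725 mm from the base axis. Payload 4.3 kg.
Tool frame: the origin (TCP) lies on the centre line of the jaws, within the pads' length; the fingertips stand tip_extent ahead of it and the grasp point (between the pads) is the TCP (tip_extent is the distance from the TCP to the fingertips, in mm); z points along the fingers, x is the direction in which the jaws open and shut, and the axes are right-handed (so a half turn about z gives the same grasp; the last joint's range is limited). The gripper opens to 85 mm and grips with 20 to 120 N. Pads are 22 mm wide; open, the fingers measure 114 mm over their backs; the gripper's body (76 mm by 85 mm) begins 54 mm behind the grasp point. The pads swing forward as they close: fully open they stand 13 mm farther back than shut.
Start: joints at [-1.356, 0.377, 0.081, 1.274, 0, 1.46], TCP at [183.505, -544.969, 250.329] pointing down, gripper open.
Joint ranges: [-2.72, 2.72], [-0.84, 1.66], [-1.02, 1.22], [-1.77, 2.12], [-1.37, 1.28], [-3.14, 3.14]. Speed limits (rad/s): [2.57, 2.57, 3.14, 3.14, 3.14, 3.14].

INTERFACE

Orientations are given as a 3x3 rotation matrix whose columns are the frame's x, y, z axes.
In Python, from workcell import * gives the robot as it stands. The module is installed in compiled form; this text tells all that it offers.
- The arm moves only by the tool arm_command, never from a script. Its argument "plan" is a list of rows, each an object with "gripper": the opening, from -1 (shut) to 1 (fully open); "translation": the shift along the world's x, y, z in m, a list of three; "spin": the turn about the world's z in degrees. A call has 1 to 8 rows; each row shifts and turns the pose as measured when the row begins; what a row does not reach is not made up. A row lasts 1/10 s, in which the tool goes at most 50 mm and 8.59 degrees, less where a joint would pass 70% of its speed; a pose out of reach is approached as far as the arm can. A call with a gripper value outside its range is refused whole. The fingers move at their own pace and stop on an object; "grip_force" is the grip in N (left out, the last holds). Time passes only in rows, so rows that do not move let the fingers close. It gives the time, the measured TCP pose, the force and the opening at its end, in the units of the state.
- get_obs(): the state, without advancing time (a new reading comes with each control period).
- snapshot(name): name is "scene" or "top" or "wrist"; returns the picture (400x640x3 uint8, blue, green, red); there is no depth.
- get_calibration(name): a dict with "camera_matrix" (3x3 intrinsics, pixels), "D" ([k1, k2, p1, p2, k3] as OpenCV has them; the pictures are not rectified), "pose" (4x4, takes a point from camera to world coordinates); the wrist camera has in their place "T_tool_cam" (4x4, takes a point from camera to tool coordinates, whose origin is the TCP and whose axes are the tool frame's). Camera axes: x right, y down, z forward; pixel columns grow to the right and rows downward; lengths in mm; the calibration is good to about 2 mm. A picture is of the moment at which its call begins: read the wrist's pose just before it. get_calibration takes no time and is no camera call.
- job_done(): hands the job in, once; it reports no verdict.
The state is a dict: "clock": time; "joints": joint angles; "dq": joint speeds; "effort": joint torques, N m; "tool_pos": TCP position; "eef_rot": TCP orientation; "contact_force": force on the tool from outside, world axes, zero at the start; "torque": the same for the moment, N m; "grip_width": finger opening in mm.
Only numpy, scipy, OpenCV 4.12 (cv2) and the standard library are available. Lean on these libraries where they do the work, as an engineer would, in place of code of your own. Each camera call takes 0.05 s, during which the arm holds its last target. There are 200 camera calls.

## Working session

There is one attempt and no reset: what is moved stays moved. The work goes in short steps, Python scripts to look and compute and a tool call to move; the robot and the scene stay as the last step left them, time stands still between calls to the robot, and variables do not carry over. Pictures are saved under pics/ and viewed, about 8 in all and at most 12, crops included, and the job is handed in when it is done.

Besides the shell and the picture viewer there is one more tool, called after "Request:" by a JSON object that holds its "method" and its "body". arm_command: Moves the arm, as the interface text tells. Its arguments: {"type":"object","properties":{"plan":{"type":"array","items":{"type":"object","properties":{"gripper":{"type":"number"},"translation":{"type":"array","items":{"type":"number"}},"spin":{"type":"number"}}}},"grip_force":{"type":"number"}},"required":["plan"]}

```bash
mkdir -p pics; cat > h.py <<'E'
import numpy as np, cv2
from workcell import *
def cam(n,o=None):
    c=get_calibration(n); K=np.array(c["camera_matrix"],float); D=np.array(c["D"],float)
    if "pose" in c: T=np.array(c["pose"],float)
    else:
        o=o or get_obs(); W=np.eye(4); W[:3,:3]=np.array(o["eef_rot"]); W[:3,3]=o["tool_pos"]; T=W@np.array(c["T_tool_cam"])
    return K,D,T
def ray(c,uv):
    K,D,T=c; p=cv2.undistortPoints(np.array([[uv]],float),K,D)[0,0]
    return T[:3,3],T[:3,:3]@np.array([p[0],p[1],1])
def onz(c,uv,z):
    o,d=ray(c,uv); return (o+d*(z-o[2])/d[2]).round(1)
def proj(c,P):
    K,D,T=c; Ti=np.linalg.inv(T)
    return cv2.projectPoints(np.array(P,float).reshape(-1,1,3),cv2.Rodrigues(Ti[:3,:3])[0],Ti[:3,3],K,D)[0][:,0].round(1)
E
python3 - <<'E'
from h import *
o=get_obs(); print(o)
for n in("scene","top","wrist"):
    cv2.imwrite(f"pics/{n}0.png",snapshot(n)); print(n,cam(n)[2].round(2).tolist())
    print(get_calibration(n).keys())
E
```

```text
{'clock': 0.0, 'joints': array([-1.35632444e+00,  3.78107878e-01,  7.96381335e-02,  1.27439839e+00,
        2.00121061e-05,  1.46050624e+00]), 'dq': array([ 0.00049779, -0.00179376, -0.00130972,  0.00087788,  0.00035072,
        0.00071307]), 'effort': array([ 1.64571204e-03, -4.63613784e+01,  2.69871533e+01,  2.08127894e-02,
       -1.74453312e-04,  2.24341267e-05]), 'tool_pos': array([ 183.35862381, -544.33611759,  249.33998951]), 'eef_rot': array([[ 3.19082759e-01, -9.47726762e-01, -4.21391428e-04],
       [-9.47724623e-01, -3.19082941e-01,  2.02859592e-03],
       [-2.05701346e-03, -2.47926949e-04, -9.99997854e-01]]), 'contact_force': array([0.82041723, 0.82719211, 0.00976216]), 'torque': array([-0.04214444,  0.04576646, -0.02555552]), 'grip_width': 85.45884391401819}
scene [[-0.98, -0.15, 0.14, 357.46], [-0.2, 0.74, -0.64, 782.52], [-0.0, -0.65, -0.76, 988.21], [0.0, 0.0, 0.0, 1.0]]
dict_keys(['camera_matrix', 'D', 'pose'])
top [[-0.02, -1.0, 0.09, 416.66], [-1.0, 0.03, 0.0, -10.35], [-0.01, -0.09, -1.0, 1385.31], [0.0, 0.0, 0.0, 1.0]]
dict_keys(['camera_matrix', 'D', 'pose'])
wrist [[0.32, -0.91, -0.26, 247.39], [-0.95, -0.31, -0.08, -522.71], [-0.0, 0.27, -0.96, 373.62], [0.0, 0.0, 0.0, 1.0]]
dict_keys(['camera_matrix', 'D', 'T_tool_cam'])
```

```bash
python3 -c "
import workcell;print([x for x in dir(workcell) if x[0]!='_']); print(getattr(workcell,'tip_extent',None))"
```

```text
['PlanningError', 'get_calibration', 'get_obs', 'job_done', 'snapshot', 'tip_extent']
19.0
```

View pics/top0.png

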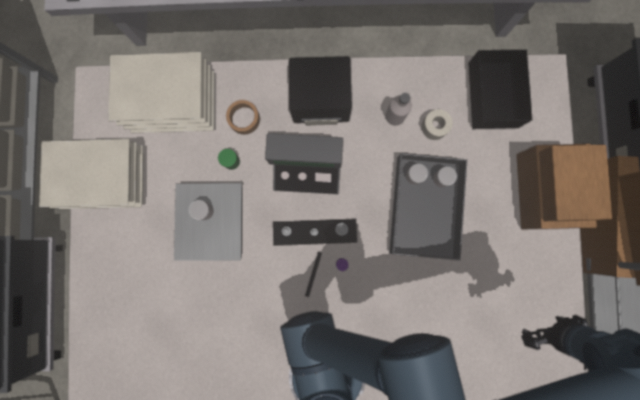

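View pics/scene0.png

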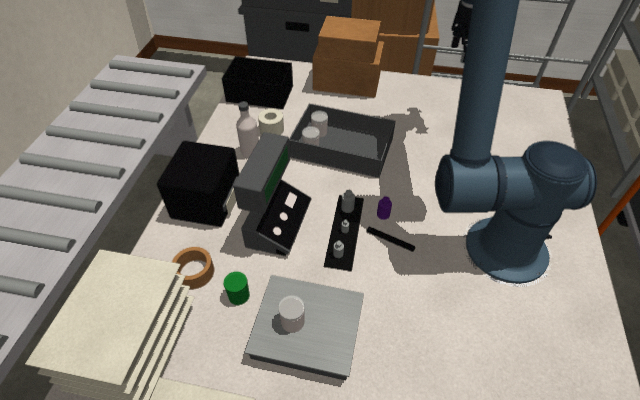

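```bash
python3 - <<'E'
from h import *
c=cam("top"); im=cv2.imread("pics/top0.png"); print(c[0].round(1).tolist())
for n,uv,z in[("tub",(199,208),130),("key",(323,177.5),61),("kmid",(302,176),61),("kleft",(285,175.5),61),("wL",(342,229),74),("wM",(314,231),50),("wS",(287,231),46),("sc",(175.5,182.5),60),("sc",(241.5,182.5),60),("sc",(241.5,259),60),("sc",(175.5,259.5),60),("tote",(399,155),75),("tote",(465.5,159.5),75),("tote",(461,258.5),75),("tote",(389.5,253),75),("purple",(342,265),74)]:
    print(n,uv,onz(c,uv,z))
a=im[130:280,160:260]; b=im[125:275,260:360]; d=im[145:270,380:480]
cv2.imwrite("pics/c1.png",np.hstack([cv2.resize(x,None,fx=4,fy=4,interpolation=2) for x in(a,b)]))
E
```

```text
[[448.3, 0.0, 324.2], [0.0, 448.3, 199.5], [0.0, 0.0, 1.0]]
tub (199, 208) [511.8 347.9 130. ]
key (323, 177.5) [598.8  -3.6  61. ]
kmid (302, 176) [605.   58.9  61. ]
kleft (285, 175.5) [607.8 109.5  61. ]
wL (342, 229) [444.1 -55.4  74. ]
wM (314, 231) [440.7  27.2  50. ]
wS (287, 231) [442.8 107.8  46. ]
sc (175.5, 182.5) [595.6 439.1  60. ]
sc (241.5, 182.5) [590.3 240.1  60. ]
sc (241.5, 259) [363.5 242.2  60. ]
sc (175.5, 259.5) [366.2 438.5  60. ]
tote (399, 155) [ 658.4 -230.4   75. ]
tote (465.5, 159.5) [ 640.2 -427.7   75. ]
tote (461, 258.5) [ 349.3 -399.4   75. ]
tote (389.5, 253) [ 370.9 -191.4   75. ]
purple (342, 265) [339.8 -52.5  74. ]
```

View pics/c1.png

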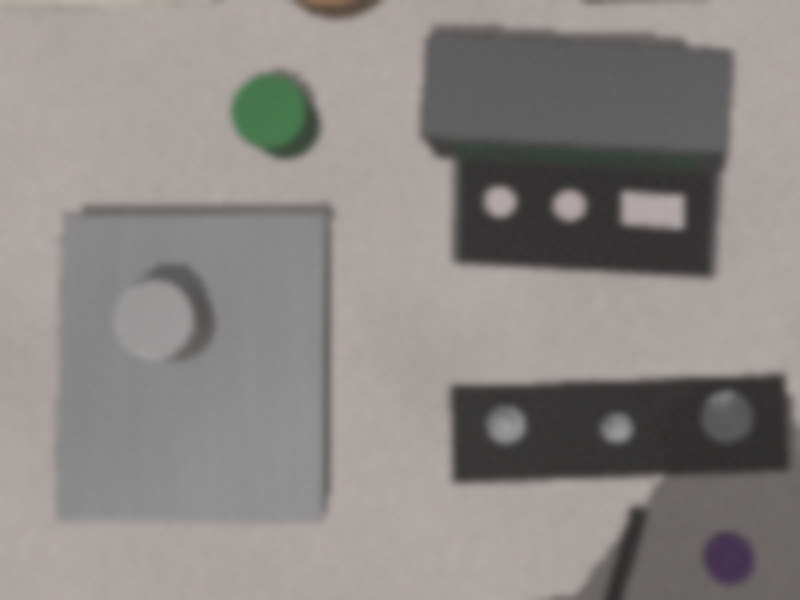

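Request:
{"method": "arm_command", "body": {"plan": [{"gripper": 1,"translation": [0.027,0.037,0],"spin": 8},{"gripper": 1,"translation": [0.027,0.037,0],"spin": 8},{"gripper": 1,"translation": [0.027,0.037,0],"spin": 8},{"gripper": 1,"translation": [0.027,0.037,0],"spin": 8},{"gripper": 1,"translation": [0.027,0.037,0],"spin": 8},{"gripper": 1,"translation": [0.027,0.037,0],"spin": 8},{"gripper": 1,"translation": [0.027,0.037,0],"spin": 8},{"gripper": 1,"translation": [0.027,0.037,0],"spin": 8}], "grip_force": 30}}

```text
clock: 0.95
tool_pos: [400.9, -241.1, 246.2]
eef_rot: [[0.995, -0.096, -0.003], [-0.096, -0.995, 0.001], [-0.003, -0.001, -1.0]]
contact_force: [0.6, -0.8, -1.3]
grip_width: 85.3
```

Request:
{"method": "arm_command", "body": {"plan": [{"gripper": 1,"translation": [0.005,0.045,0],"spin": 7},{"gripper": 1,"translation": [0.005,0.045,0],"spin": 0},{"gripper": 1,"translation": [0.005,0.045,0],"spin": 0},{"gripper": 1,"translation": [0.005,0.045,0],"spin": 0},{"gripper": 1,"translation": [0.005,0.045,0],"spin": 0},{"gripper": 1,"translation": [0.005,0.045,0],"spin": 0},{"gripper": 1,"translation": [0.005,0.045,0],"spin": 0},{"gripper": 1,"translation": [0.005,0.045,0],"spin": 0}]}}

```text
clock: 1.75
tool_pos: [441.9, 133.3, 245.0]
eef_rot: [[0.999, 0.034, -0.001], [0.034, -0.999, 0.0], [-0.001, -0.0, -1.0]]
contact_force: [1.3, -0.3, 0.2]
grip_width: 85.8
```

Request:
{"method": "arm_command", "body": {"plan": [{"gripper": 1,"translation": [0.011,0.035,0],"spin": -2},{"gripper": 1,"translation": [0.011,0.035,0],"spin": 0},{"gripper": 1,"translation": [0.011,0.035,0],"spin": 0},{"gripper": 1,"translation": [0.011,0.035,0],"spin": 0},{"gripper": 1,"translation": [0.011,0.035,0],"spin": 0},{"gripper": 1,"translation": [0.011,0.03,0],"spin": 0},{"gripper": 1,"translation": [0,0,0],"spin": 0}]}}

```text
clock: 2.45
tool_pos: [506.5, 352.9, 241.9]
eef_rot: [[1.0, 0.006, -0.004], [0.006, -1.0, -0.0], [-0.004, 0.0, -1.0]]
contact_force: [-0.3, -0.9, -0.6]
grip_width: 85.4
```

```bash
python3 - <<'E'
from h import *
o=get_obs(); c=cam("wrist",o); im=snapshot("wrist"); cv2.imwrite("pics/w1.png",im)
print(o["tool_pos"],proj(c,[[512,348,130],[512,348,60],[479,340,60]]))
E
```

```text
[506.52118747 352.89371887 241.85388054] [[331.7 211.5]
 [330.1 188.4]
 [293.5 196.7]]
```

View pics/w1.png

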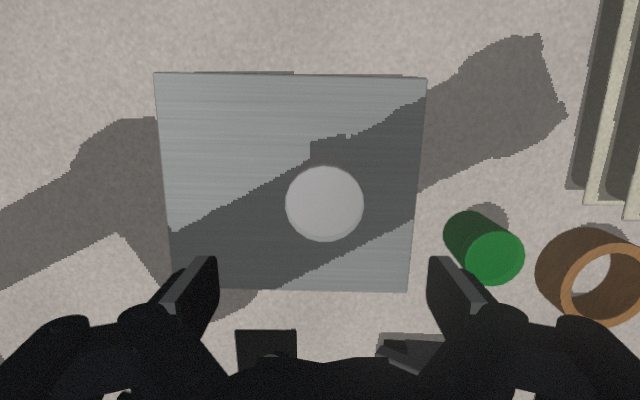

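```bash
python3 - <<'E'
from h import *
c=cam("wrist")
print(onz(c,(324.5,203.5),130))
q=[onz(c,u,60) for u in((153,73),(427,79),(408,292),(171,285))];print(q,np.mean(q,0))
print(onz(c,(285,203.5),130),onz(c,(364,203.5),130))
E
```

```text
[506.2 352.  130. ]
[array([362.9, 444. ,  60. ]), array([590.7, 440. ,  60. ]), array([588.9, 242.2,  60. ]), array([356.2, 247.7,  60. ])] [474.675 343.475  60.   ]
[478.5 351.8 130. ] [534.  352.2 130. ]
```

Request:
{"method": "arm_command", "body": {"plan": [{"gripper": 1,"translation": [0,0,-0.035]},{"gripper": 1,"translation": [0,0,-0.035]},{"gripper": 1,"translation": [0,0,-0.035]},{"gripper": 1,"translation": [0,0,-0.03]},{"gripper": 1,"translation": [0,0,-0.008]},{"gripper": 1,"translation": [0,0,0]}]}}

```text
validation failed for argument at $.pl...
```

Request:
{"method": "arm_command", "body": {"plan": [{"gripper": 1,"translation": [0,0,-0.035],"spin": 0},{"gripper": 1,"translation": [0,0,-0.035],"spin": 0},{"gripper": 1,"translation": [0,0,-0.035],"spin": 0},{"gripper": 1,"translation": [0,0,-0.03],"spin": 0},{"gripper": 1,"translation": [0,0,-0.006],"spin": 0},{"gripper": 1,"translation": [0,0,0],"spin": 0}]}}

```text
clock: 3.1
tool_pos: [504.2, 344.9, 98.8]
eef_rot: [[1.0, 0.001, -0.004], [0.001, -1.0, -0.004], [-0.004, 0.004, -1.0]]
contact_force: [0.1, 0.0, 0.4]
grip_width: 85.2
```

Request:
{"method": "arm_command", "body": {"plan": [{"gripper": 1,"translation": [0.002,0.007,-0.003],"spin": 0},{"gripper": 1,"translation": [0,0.001,-0.002],"spin": 0},{"gripper": 1,"translation": [0,0,0],"spin": 0}]}}

```text
clock: 3.4
tool_pos: [508.6, 353.8, 97.9]
eef_rot: [[1.0, -0.0, 0.001], [-0.0, -1.0, -0.001], [0.001, 0.001, -1.0]]
contact_force: [0.5, 0.5, 0.2]
grip_width: 85.6
```

Request:
{"method": "arm_command", "body": {"plan": [{"gripper": 1,"translation": [-0.002,-0.001,-0.003],"spin": 0},{"gripper": -1,"translation": [0,0,0],"spin": 0},{"gripper": -1,"translation": [0,0,0],"spin": 0},{"gripper": -1,"translation": [0,0,0],"spin": 0},{"gripper": -1,"translation": [0,0,0],"spin": 0},{"gripper": -1,"translation": [0,0,0],"spin": 0},{"gripper": -1,"translation": [0,0,0],"spin": 0}], "grip_force": 30}}

```text
clock: 4.1
tool_pos: [508.0, 354.0, 97.5]
eef_rot: [[1.0, 0.0, 0.006], [0.0, -1.0, 0.001], [0.006, -0.001, -1.0]]
contact_force: [-0.5, 1.0, 1.1]
grip_width: 55.1
```

Request:
{"method": "arm_command", "body": {"plan": [{"gripper": -1,"translation": [0,0,0.015],"spin": 0},{"gripper": -1,"translation": [0,0,0.03],"spin": 0},{"gripper": -1,"translation": [0,0,0.035],"spin": 0},{"gripper": -1,"translation": [-0.01,-0.02,0.03],"spin": 0},{"gripper": -1,"translation": [-0.015,-0.03,0.02],"spin": 0},{"gripper": -1,"translation": [-0.015,-0.035,0],"spin": 0},{"gripper": -1,"translation": [-0.015,-0.035,0],"spin": 0},{"gripper": -1,"translation": [-0.01,-0.035,0],"spin": 0}]}}

```text
clock: 4.9
tool_pos: [440.0, 196.4, 228.1]
eef_rot: [[1.0, 0.007, 0.003], [0.007, -1.0, -0.002], [0.003, 0.002, -1.0]]
contact_force: [2.1, -1.4, -2.0]
grip_width: 55.1
```

Request:
{"method": "arm_command", "body": {"plan": [{"gripper": -1,"translation": [0,-0.035,0],"spin": 0},{"gripper": -1,"translation": [0,-0.035,0],"spin": 0},{"gripper": -1,"translation": [0,-0.035,0],"spin": 0},{"gripper": -1,"translation": [0,-0.035,0],"spin": 0},{"gripper": -1,"translation": [0,-0.035,0],"spin": 0},{"gripper": -1,"translation": [0,-0.035,0],"spin": 0},{"gripper": -1,"translation": [0,-0.035,0],"spin": 0},{"gripper": -1,"translation": [0,-0.035,0],"spin": 0}]}}

```text
clock: 5.7
tool_pos: [434.4, -94.6, 227.3]
eef_rot: [[1.0, 0.009, 0.002], [0.009, -1.0, -0.002], [0.002, 0.002, -1.0]]
contact_force: [0.0, 0.5, -1.7]
grip_width: 55.3
```

Request:
{"method": "arm_command", "body": {"plan": [{"gripper": -1,"translation": [0,-0.035,0],"spin": 0},{"gripper": -1,"translation": [0,-0.035,0],"spin": 0},{"gripper": -1,"translation": [0,-0.035,0],"spin": 0},{"gripper": -1,"translation": [0,-0.035,0],"spin": 0},{"gripper": -1,"translation": [0,-0.035,0],"spin": 0},{"gripper": -1,"translation": [0,-0.015,0],"spin": 0},{"gripper": -1,"translation": [0,0,0],"spin": 0}]}}

```text
clock: 6.4
tool_pos: [431.5, -296.2, 225.5]
eef_rot: [[1.0, 0.002, 0.0], [0.002, -1.0, -0.002], [0.0, 0.002, -1.0]]
contact_force: [0.4, 0.6, -0.5]
grip_width: 55.0
```

```bash
python3 - <<'E'
from h import *
o=get_obs(); c=cam("wrist",o); im=snapshot("wrist"); cv2.imwrite("pics/w2.png",im)
print(o["tool_pos"])
E
```

```text
[ 431.46490477 -296.20329918  225.51955598]
```

View pics/w2.png

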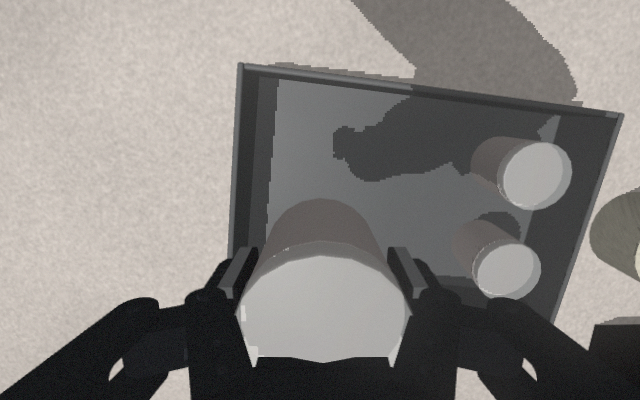

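Request:
{"method": "arm_command", "body": {"plan": [{"gripper": -1,"translation": [0.02,-0.008,-0.03],"spin": -3},{"gripper": -1,"translation": [0,0,-0.035],"spin": -3},{"gripper": -1,"translation": [0,0,-0.035],"spin": 0},{"gripper": -1,"translation": [0,0,-0.03],"spin": 0},{"gripper": -1,"translation": [0,0,-0.02],"spin": 0},{"gripper": -1,"translation": [0,0,0],"spin": 0}]}}

```text
clock: 7.05
tool_pos: [452.8, -293.0, 72.7]
eef_rot: [[0.995, -0.096, 0.002], [-0.096, -0.995, 0.002], [0.002, -0.002, -1.0]]
contact_force: [-0.7, 0.9, -1.8]
grip_width: 55.4
```

Request:
{"method": "arm_command", "body": {"plan": [{"gripper": -1,"translation": [0,-0.012,-0.01],"spin": 0},{"gripper": -1,"translation": [0,0,-0.01],"spin": 0},{"gripper": -1,"translation": [0,0,-0.005],"spin": 0},{"gripper": -1,"translation": [0,0,0],"spin": 0}]}}

```text
clock: 7.45
tool_pos: [454.9, -305.0, 49.0]
eef_rot: [[0.996, -0.093, 0.005], [-0.093, -0.996, 0.0], [0.005, -0.001, -1.0]]
contact_force: [-0.7, -0.1, -1.1]
grip_width: 55.1
```

Request:
{"method": "arm_command", "body": {"plan": [{"gripper": -1,"translation": [0,0,-0.002],"spin": 0},{"gripper": -1,"translation": [0,0,-0.002],"spin": 0},{"gripper": -1,"translation": [0,0,-0.001],"spin": 0},{"gripper": -1,"translation": [0,0,0],"spin": 0}]}}

```text
clock: 7.85
tool_pos: [456.0, -306.1, 45.3]
eef_rot: [[0.996, -0.094, 0.008], [-0.094, -0.996, -0.002], [0.008, 0.001, -1.0]]
contact_force: [0.4, 0.3, -1.7]
grip_width: 55.4
```

Request:
{"method": "arm_command", "body": {"plan": [{"gripper": -1,"translation": [0,0,-0.002],"spin": 0},{"gripper": -1,"translation": [0,0,-0.001],"spin": 0},{"gripper": -1,"translation": [0,0,0],"spin": 0}]}}

```text
clock: 8.15
tool_pos: [456.2, -306.3, 42.5]
eef_rot: [[0.996, -0.094, 0.008], [-0.094, -0.996, -0.002], [0.009, 0.002, -1.0]]
contact_force: [0.1, 0.1, -1.8]
grip_width: 55.4
```

Request:
{"method": "arm_command", "body": {"plan": [{"gripper": -1,"translation": [0,0,-0.0015],"spin": 0},{"gripper": -1,"translation": [0,0,0],"spin": 0}]}}

```text
clock: 8.35
tool_pos: [456.3, -306.7, 42.7]
eef_rot: [[0.996, -0.094, 0.009], [-0.094, -0.996, -0.004], [0.009, 0.003, -1.0]]
contact_force: [0.4, 0.1, -1.4]
grip_width: 55.6
```

Release, then rise.

Request:
{"method": "arm_command", "body": {"plan": [{"gripper": 0.6,"translation": [0,0,0],"spin": 0},{"gripper": 0.8,"translation": [0,0,0],"spin": 0},{"gripper": 0.8,"translation": [0,0,0],"spin": 0},{"gripper": 0.8,"translation": [0,0,0],"spin": 0},{"gripper": 0.8,"translation": [0,0,0],"spin": 0}]}}

```text
clock: 8.85
tool_pos: [457.0, -307.2, 43.1]
eef_rot: [[0.996, -0.094, 0.01], [-0.094, -0.996, -0.005], [0.011, 0.004, -1.0]]
contact_force: [-0.3, 0.6, -0.1]
grip_width: 77.2
```

Request:
{"method": "arm_command", "body": {"plan": [{"gripper": 0.8,"translation": [0,0,0.02],"spin": 0},{"gripper": 0.8,"translation": [0,0,0.03],"spin": 0},{"gripper": 0.8,"translation": [0,0,0.04],"spin": 0},{"gripper": 1,"translation": [0,0,0.04],"spin": 0},{"gripper": 1,"translation": [0,0,0.04],"spin": 0},{"gripper": 1,"translation": [0,0.03,0.02],"spin": 1},{"gripper": 1,"translation": [0,0.04,0],"spin": 0},{"gripper": 1,"translation": [0,0.04,0],"spin": 0}]}}

```text
clock: 9.65
tool_pos: [455.3, -196.9, 239.1]
eef_rot: [[0.996, -0.084, 0.01], [-0.084, -0.996, -0.004], [0.01, 0.003, -1.0]]
contact_force: [1.6, -0.7, -0.9]
grip_width: 85.5
```

Request:
{"method": "arm_command", "body": {"plan": [{"gripper": 1,"translation": [0.01,0.04,0],"spin": 0},{"gripper": 1,"translation": [0.01,0.04,0],"spin": 0},{"gripper": 1,"translation": [0.01,0.04,0],"spin": 0},{"gripper": 1,"translation": [0.01,0.035,0],"spin": 0},{"gripper": 1,"translation": [0.01,0.015,0],"spin": 0},{"gripper": 1,"translation": [0,0,0],"spin": 0}]}}

```text
clock: 10.25
tool_pos: [505.5, -16.0, 240.5]
eef_rot: [[0.997, -0.08, 0.013], [-0.079, -0.997, -0.004], [0.014, 0.003, -1.0]]
contact_force: [0.8, -0.9, -0.2]
grip_width: 85.6
```

```bash
python3 - <<'E'
from h import *
o=get_obs(); c=cam("wrist",o); im=snapshot("wrist"); t=snapshot("top"); cv2.imwrite("pics/t2.png",t)
print(o["tool_pos"],proj(c,[[599,-4,61],[444,-55,74]]))
cv2.imwrite("pics/w3.png",np.hstack([cv2.resize(im,(480,300),interpolation=3),cv2.resize(t[140:270,370:490],(277,300),interpolation=2)])); cv2.imwrite("pics/w3f.png",im)
E
```

```text
[505.51069013 -16.0109159  240.53877347] [[425.3 161.2]
 [254.8 234.8]]
```

View pics/w3.png

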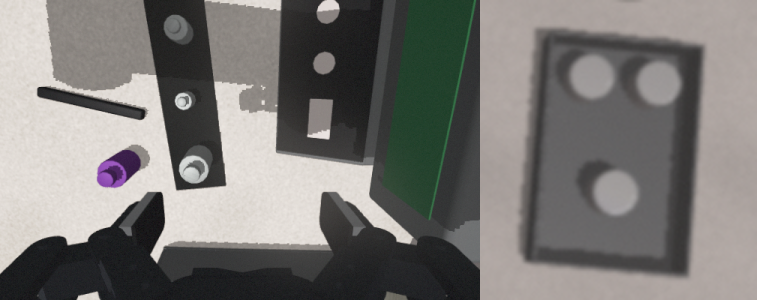

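```bash
python3 - <<'E'
from h import *
c=cam("wrist"); im=cv2.imread("pics/w3f.png"); g=cv2.cvtColor(im,6)
m=(g>120).astype(np.uint8); m[:, :380]=0;m[:,495:]=0;m[195:]=0
n,l,s,ce=cv2.connectedComponentsWithStats(m)
for i in range(1,n):
    if 200<s[i,4]<5000: print(s[i],ce[i],onz(c,ce[i],61.5))
    if 200<s[i,4]<5000: r=cv2.minAreaRect(np.argwhere(l==i)[:,::-1].astype(np.float32)); print(r,[onz(c,p,61.5) for p in cv2.boxPoints(r)])
for uv,z in(((256,230),74),): print("knob",onz(c,uv,z))
t=cv2.imread("pics/t2.png"); ct=cam("top"); g=cv2.cvtColor(t,6); m=(g>130).astype(np.uint8)
m[:170]=0;m[185:]=0;m[:,:278]=0;m[:,332:]=0
n,l,s,ce=cv2.connectedComponentsWithStats(m)
for i in range(1,n): print("top",s[i],onz(ct,ce[i],61.5))
cv2.imwrite("pics/w3c.png",cv2.resize(im[100:320,120:520],None,fx=2,fy=2,interpolation=2))
E
```

```text
[422   0  31  31 741] [436.93522267  14.41430499] [607.7 110.5  61.5]
((437.0, 15.0), (30.0, 30.0), 90.0) [array([595.9, 121.7,  61.5]), array([619.6, 120. ,  61.5]), array([619.8,  98.2,  61.5]), array([595.7, 100. ,  61.5])]
[418  70  28  29 617] [431.82171799  83.63371151] [603.4  58.4  61.5]
((431.7500305175781, 83.75), (25.930675506591797, 28.776723861694336), 18.434947967529297) [array([589.3,  51.8,  61.5]), array([597. ,  72.7,  61.5]), array([617.3,  64.8,  61.5]), array([609.9,  43.6,  61.5])]
[ 410  132   33   54 1526] [426.16906946 158.0655308 ] [598.4  -3.3  61.5]
((426.134033203125, 158.16835021972656), (29.287555694580078, 52.51812744140625), 4.184916019439697) [array([583.6, -24.7,  61.5]), array([587.6,  21. ,  61.5]), array([612.7,  17.2,  61.5]), array([609.7, -28.9,  61.5])]
knob [444.4 -52.3  74. ]
top [282 172   3   6  16] [609.9 115.4  61.5]
```

View pics/w3c.png

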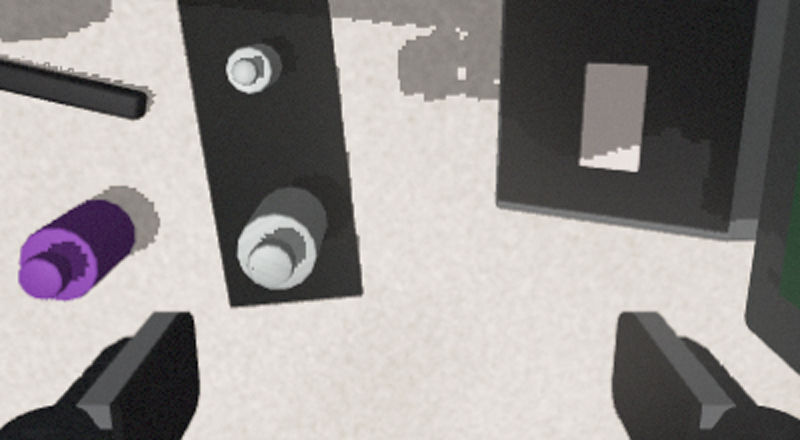

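Request:
{"method": "arm_command", "body": {"plan": [{"gripper": 1,"translation": [0.01,0.008,-0.02],"spin": 0},{"gripper": 1,"translation": [0.01,0.009,-0.03],"spin": 0},{"gripper": 1,"translation": [0,0,-0.03],"spin": 0},{"gripper": 1,"translation": [0,0,-0.03],"spin": 0},{"gripper": 1,"translation": [0,0,-0.02],"spin": 0},{"gripper": 1,"translation": [0,0,-0.005],"spin": 0},{"gripper": 1,"translation": [0,0,0],"spin": 0}]}}

```text
clock: 11.05
tool_pos: [523.5, -9.6, 102.6]
eef_rot: [[0.995, -0.095, 0.015], [-0.095, -0.995, -0.008], [0.015, 0.007, -1.0]]
contact_force: [-0.2, -0.1, 0.6]
grip_width: 85.8
```

Request:
{"method": "arm_command", "body": {"plan": [{"gripper": 1,"translation": [0.01,0.005,-0.005],"spin": 0.5},{"gripper": 1,"translation": [0.008,0.004,-0.004],"spin": 0.5},{"gripper": 1,"translation": [0.002,0.001,-0.002],"spin": 0},{"gripper": 1,"translation": [0,0,0],"spin": 0}]}}

```text
clock: 11.45
tool_pos: [542.1, -0.1, 92.6]
eef_rot: [[0.997, -0.079, 0.009], [-0.079, -0.997, -0.009], [0.009, 0.009, -1.0]]
contact_force: [-1.5, -0.5, -0.6]
grip_width: 85.3
```

Request:
{"method": "arm_command", "body": {"plan": [{"gripper": 1,"translation": [0.002,0,-0.006],"spin": 0},{"gripper": 1,"translation": [0.001,0,-0.004],"spin": 0},{"gripper": 1,"translation": [0,0,-0.002],"spin": 0},{"gripper": 1,"translation": [0,0,0],"spin": 0}]}}

```text
clock: 11.85
tool_pos: [543.5, 1.1, 80.7]
eef_rot: [[0.997, -0.077, 0.004], [-0.077, -0.997, -0.009], [0.004, 0.009, -1.0]]
contact_force: [-3.0, -1.2, -1.1]
grip_width: 85.2
```

```bash
python3 - <<'E'
from h import *
o=get_obs(); c=cam("wrist",o); im=snapshot("wrist")
print(o["tool_pos"],o["contact_force"],proj(c,[[598.5,-3.5,62]]))
cv2.imwrite("pics/w4.png",np.hstack([cv2.resize(im[100:400,300:640],None,fx=1.2,fy=1.2),cv2.resize(snapshot("scene")[120:280,220:400],(405,360))]))
E
```

```text
[543.53242817   1.14610286  80.67794352] [-2.97693116 -1.22073337 -1.07551851] [[446.6 262.8]]
```

View pics/w4.png

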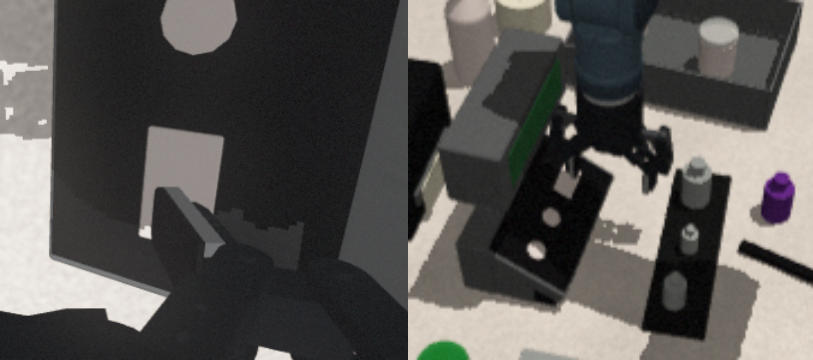

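Request:
{"method": "arm_command", "body": {"plan": [{"gripper": 1,"translation": [-0.004,0,0],"spin": 0},{"gripper": 1,"translation": [0,0,0],"spin": 0}]}}

```text
clock: 12.15
tool_pos: [541.9, 1.1, 82.0]
eef_rot: [[0.997, -0.077, 0.009], [-0.076, -0.997, -0.009], [0.009, 0.009, -1.0]]
contact_force: [0.8, 0.5, -0.6]
grip_width: 85.7
```

```bash
python3 - <<'E'
from h import *
o=get_obs(); print(o["tool_pos"],o["contact_force"],o["torque"],o["effort"],o["eef_rot"].round(4))
E
```

```text
[541.9178085    1.09291592  81.95426993] [ 0.80144511  0.53900463 -0.56392587] [-0.01414987  0.01322128 -0.03072066] [-8.94093770e-03 -4.45405447e+01  2.32207882e+01 -7.16142403e-02
 -3.56639398e-02 -2.54387793e-03] [[ 0.997  -0.0765  0.0087]
 [-0.0765 -0.997  -0.0093]
 [ 0.0094  0.0086 -0.9999]]
```

```bash
python3 - <<'E'
from h import *
c=get_calibration("wrist"); K=np.array(c["camera_matrix"]);D=np.array(c["D"]);T=np.array(c["T_tool_cam"])
print(K.round(1).tolist(),T.round(3).tolist())
def on(uv,ax,v):
    o,d=ray((K,D,T),uv); return (o+d*(v-o[ax])/d[ax]).round(1)
for n,u in dict(tipin=(430,256),tipout=(447.5,256),lowin=(470,302.5),lowout=(484,310)).items(): print(n,on(u,1,-11),on(u,1,0))
w1=cv2.imread("pics/w1.png"); cv2.imwrite("pics/w1c.png",cv2.resize(w1[240:400,380:640],(780,480),interpolation=2))
E
```

```text
[[349.6, 0.0, 322.4], [0.0, 349.6, 201.2], [0.0, 0.0, 1.0]] [[1.0, -0.0, -0.001, -0.4], [0.0, 0.963, 0.268, -68.164], [0.001, -0.268, 0.963, -124.054], [0.0, 0.0, 0.0, 1.0]]
tipin [ 41.5 -11.    1.6] [49.6  0.  25.8]
tipout [ 48.4 -11.    1.5] [57.8  0.  25.7]
lowin [ 43.7 -11.  -31.8] [ 52.2   0.  -14. ]
lowout [ 46.2 -11.  -35.8] [ 55.1   0.  -18.8]
```

View pics/w1c.png

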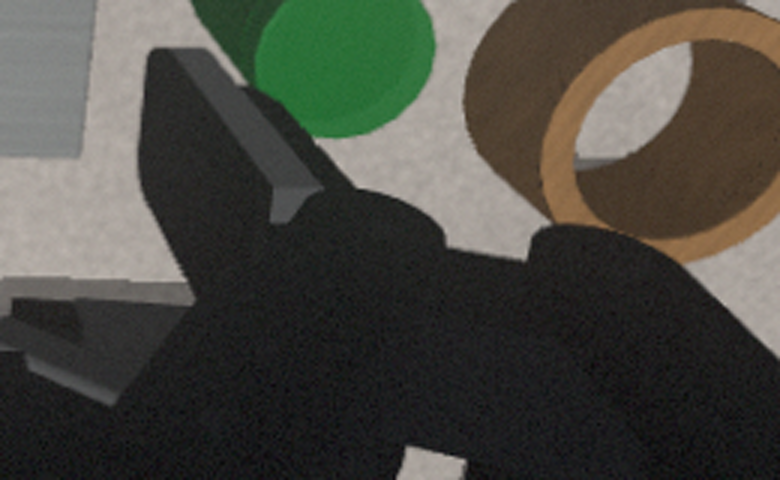

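Request:
{"method": "arm_command", "body": {"plan": [{"gripper": 1,"translation": [-0.003,0,-0.004],"spin": 0},{"gripper": 1,"translation": [0,0,-0.005],"spin": 0},{"gripper": 1,"translation": [0,0,-0.004],"spin": 0},{"gripper": 1,"translation": [0,0,0],"spin": 0}]}}

```text
clock: 12.55
tool_pos: [541.4, 0.8, 69.4]
eef_rot: [[0.997, -0.077, 0.015], [-0.076, -0.997, -0.01], [0.015, 0.009, -1.0]]
contact_force: [-0.6, -0.8, -0.2]
grip_width: 85.4
```

Request:
{"method": "arm_command", "body": {"plan": [{"gripper": 1,"translation": [0,0,-0.002],"spin": 0},{"gripper": 1,"translation": [0.001,0,-0.001],"spin": 0},{"gripper": 1,"translation": [0,0,0],"spin": 0}]}}

```text
clock: 12.85
tool_pos: [542.5, 0.7, 65.9]
eef_rot: [[0.997, -0.077, 0.015], [-0.077, -0.997, -0.01], [0.015, 0.009, -1.0]]
contact_force: [0.6, 0.6, 0.1]
grip_width: 85.5
```

Request:
{"method": "arm_command", "body": {"plan": [{"gripper": 1,"translation": [0.0015,0,0],"spin": 0},{"gripper": 1,"translation": [0.001,0,0],"spin": 0},{"gripper": 1,"translation": [0,0,0],"spin": 0}]}}

```text
clock: 13.15
tool_pos: [545.5, 0.7, 66.1]
eef_rot: [[0.997, -0.077, 0.015], [-0.077, -0.997, -0.01], [0.016, 0.009, -1.0]]
contact_force: [0.8, 0.1, -0.9]
grip_width: 85.4
```

```bash
python3 - <<'E'
from h import *
o=get_obs(); c=cam("wrist",o); im=snapshot("wrist")
print(o["tool_pos"],o["contact_force"],proj(c,[[598.5,-3.5,62]]))
cv2.imwrite("pics/w5.png",cv2.resize(im[190:330,360:540],(720,560),interpolation=2))
E
```

```text
[545.51070474   0.69773614  66.06593328] [ 0.78806593  0.07525203 -0.88243548] [[453.4 277.5]]
```

View pics/w5.png

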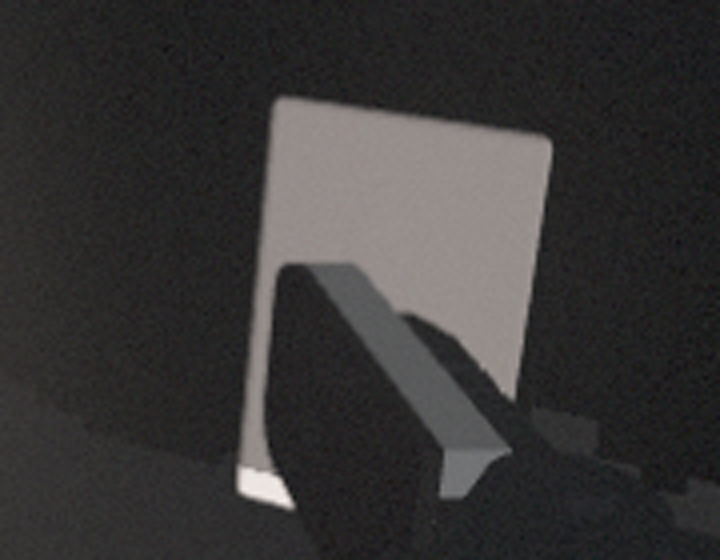

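Request:
{"method": "arm_command", "body": {"plan": [{"gripper": 1,"translation": [0,0,-0.001],"spin": 0},{"gripper": 1,"translation": [0,0,-0.001],"spin": 0}]}}

```text
clock: 13.4
tool_pos: [545.9, 0.7, 64.4]
eef_rot: [[0.997, -0.077, 0.016], [-0.077, -0.997, -0.01], [0.016, 0.009, -1.0]]
contact_force: [-1.5, -0.0, 2.7]
grip_width: 85.4
```

Request:
{"method": "arm_command", "body": {"plan": [{"gripper": 1,"translation": [0,0,-0.001],"spin": 0}]}}

```text
clock: 13.5
tool_pos: [546.2, 0.6, 63.7]
eef_rot: [[0.997, -0.077, 0.017], [-0.077, -0.997, -0.01], [0.017, 0.009, -1.0]]
contact_force: [-1.6, 0.0, 5.6]
grip_width: 85.3
```

Request:
{"method": "arm_command", "body": {"plan": [{"gripper": 1,"translation": [0,0,-0.001],"spin": 0}]}}

```text
clock: 13.6
tool_pos: [546.5, 0.6, 63.3]
eef_rot: [[0.997, -0.077, 0.017], [-0.076, -0.997, -0.01], [0.018, 0.009, -1.0]]
contact_force: [-2.9, -0.0, 7.0]
grip_width: 85.3
```

Request:
{"method": "arm_command", "body": {"plan": [{"gripper": 1,"translation": [0,0,-0.001],"spin": 0}]}}

```text
clock: 13.7
tool_pos: [546.7, 0.6, 62.9]
eef_rot: [[0.997, -0.077, 0.018], [-0.076, -0.997, -0.01], [0.019, 0.009, -1.0]]
contact_force: [-4.4, 0.1, 9.5]
grip_width: 85.4
```

Request:
{"method": "arm_command", "body": {"plan": [{"gripper": 1,"translation": [-0.0002,0,-0.0006],"spin": 0}]}}

```text
clock: 13.8
tool_pos: [546.6, 0.6, 63.0]
eef_rot: [[0.997, -0.077, 0.019], [-0.076, -0.997, -0.01], [0.019, 0.009, -1.0]]
contact_force: [-2.5, 0.1, 5.4]
grip_width: 85.3
```

Request:
{"method": "arm_command", "body": {"plan": [{"gripper": 1,"translation": [-0.0002,0,-0.0006],"spin": 0}]}}

```text
clock: 13.9
tool_pos: [546.5, 0.6, 63.1]
eef_rot: [[0.997, -0.077, 0.019], [-0.076, -0.997, -0.01], [0.02, 0.009, -1.0]]
contact_force: [-1.8, -0.0, 6.5]
grip_width: 85.2
```

Request:
{"method": "arm_command", "body": {"plan": [{"gripper": 1,"translation": [0,0,-0.001],"spin": 0},{"gripper": 1,"translation": [0,0,-0.001],"spin": 0},{"gripper": 1,"translation": [0,0,-0.001],"spin": 0}]}}

```text
clock: 14.2
tool_pos: [546.6, 0.6, 62.7]
eef_rot: [[0.997, -0.076, 0.021], [-0.076, -0.997, -0.011], [0.022, 0.009, -1.0]]
contact_force: [-3.6, 0.5, 10.2]
grip_width: 85.3
```

Request:
{"method": "arm_command", "body": {"plan": [{"gripper": 1,"translation": [0,0,-0.001],"spin": 0},{"gripper": 1,"translation": [0,0,-0.001],"spin": 0}]}}

```text
clock: 14.4
tool_pos: [546.6, 0.6, 62.7]
eef_rot: [[0.997, -0.076, 0.023], [-0.076, -0.997, -0.011], [0.023, 0.01, -1.0]]
contact_force: [-4.9, -0.1, 8.7]
grip_width: 85.7
```

Request:
{"method": "arm_command", "body": {"plan": [{"gripper": 1,"translation": [0,0,-0.001],"spin": 0},{"gripper": 1,"translation": [0,0,-0.001],"spin": 0}]}}

```text
clock: 14.6
tool_pos: [546.6, 0.6, 62.6]
eef_rot: [[0.997, -0.076, 0.024], [-0.076, -0.997, -0.012], [0.025, 0.01, -1.0]]
contact_force: [-4.2, -0.1, 9.2]
grip_width: 85.5
```

Request:
{"method": "arm_command", "body": {"plan": [{"gripper": 1,"translation": [0,0,-0.001],"spin": 0},{"gripper": 1,"translation": [0,0,-0.001],"spin": 0},{"gripper": 1,"translation": [0,0,-0.001],"spin": 0}]}}

```text
clock: 14.9
tool_pos: [546.6, 0.6, 62.5]
eef_rot: [[0.997, -0.076, 0.026], [-0.076, -0.997, -0.012], [0.027, 0.01, -1.0]]
contact_force: [-3.8, -0.2, 9.5]
grip_width: 85.7
```

Request:
{"method": "arm_command", "body": {"plan": [{"gripper": 1,"translation": [-0.0015,0,0.0015],"spin": 0},{"gripper": 1,"translation": [-0.003,0,0.001],"spin": 0},{"gripper": 1,"translation": [-0.006,0,0],"spin": 0},{"gripper": 1,"translation": [-0.015,0,0.003],"spin": 0},{"gripper": 1,"translation": [-0.01,0,0.015],"spin": 0}]}}

```text
clock: 15.4
tool_pos: [508.3, 0.8, 81.3]
eef_rot: [[0.997, -0.076, 0.022], [-0.076, -0.997, -0.012], [0.023, 0.01, -1.0]]
contact_force: [-0.3, -0.5, 0.2]
grip_width: 85.3
```

Request:
{"method": "arm_command", "body": {"plan": [{"gripper": 1,"translation": [0,0,0.03],"spin": 0},{"gripper": 1,"translation": [-0.01,0,0.035],"spin": 0},{"gripper": 1,"translation": [-0.02,-0.02,0.035],"spin": 0},{"gripper": 1,"translation": [-0.02,-0.02,0.02],"spin": 1},{"gripper": 1,"translation": [-0.012,-0.012,0],"spin": 1},{"gripper": 1,"translation": [0,0,0],"spin": 0},{"gripper": 1,"translation": [0,0,0],"spin": 0}]}}

```text
clock: 16.1
tool_pos: [437.9, -51.8, 203.7]
eef_rot: [[0.999, -0.039, 0.017], [-0.039, -0.999, -0.011], [0.018, 0.011, -1.0]]
contact_force: [0.9, 0.8, 0.4]
grip_width: 85.3
```

```bash
python3 - <<'E'
from h import *
o=get_obs(); c=cam("wrist",o); im=snapshot("wrist")
print(o["tool_pos"],proj(c,[[444,-53,74],[444,-53,56]]))
cv2.imwrite("pics/w6f.png",im); cv2.imwrite("pics/w6.png",cv2.resize(im[120:320,180:460],(784,560),interpolation=2))
E
```

```text
[437.86373376 -51.76627013 203.70194736] [[328.4 197.6]
 [327.7 191.6]]
```

View pics/w6.png

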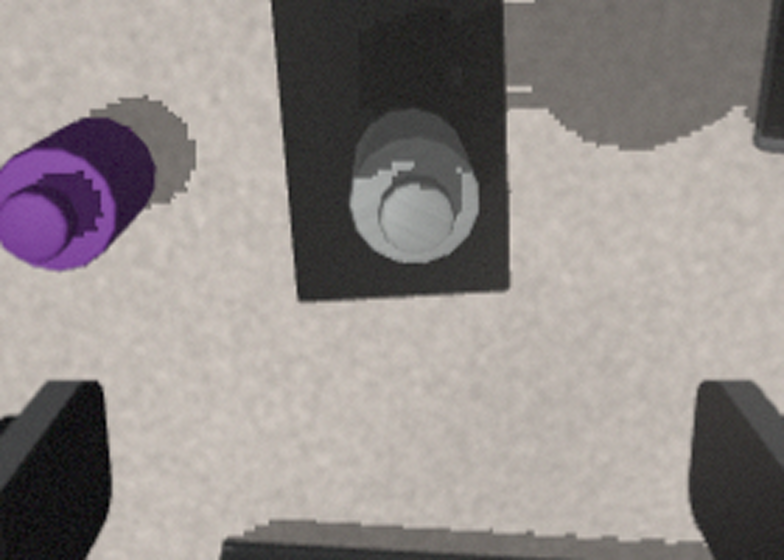

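Request:
{"method": "arm_command", "body": {"plan": [{"gripper": 1,"translation": [0.006,-0.001,-0.025],"spin": 0},{"gripper": 1,"translation": [0,0,-0.03],"spin": 0},{"gripper": 1,"translation": [0,0,-0.03],"spin": 0},{"gripper": 1,"translation": [0,0,-0.01],"spin": 0},{"gripper": 1,"translation": [0,0,0],"spin": 0}]}}

```text
clock: 16.65
tool_pos: [445.1, -49.3, 102.5]
eef_rot: [[0.999, -0.035, 0.015], [-0.035, -0.999, -0.009], [0.015, 0.009, -1.0]]
contact_force: [0.1, -0.2, 0.5]
grip_width: 85.6
```

Request:
{"method": "arm_command", "body": {"plan": [{"gripper": 1,"translation": [-0.001,-0.004,-0.02],"spin": 0},{"gripper": 1,"translation": [0,-0.001,-0.02],"spin": 0},{"gripper": 1,"translation": [0,0,-0.015],"spin": 0},{"gripper": 1,"translation": [0,0,-0.008],"spin": 0},{"gripper": 1,"translation": [0,0,0],"spin": 0}]}}

```text
clock: 17.15
tool_pos: [446.6, -52.3, 37.8]
eef_rot: [[0.999, -0.031, 0.015], [-0.031, -0.999, -0.009], [0.015, 0.008, -1.0]]
contact_force: [-0.1, -0.4, 0.1]
grip_width: 85.3
```

Request:
{"method": "arm_command", "body": {"plan": [{"gripper": 1,"translation": [-0.003,-0.001,-0.003],"spin": 0},{"gripper": 1,"translation": [0,0,0],"spin": 0},{"gripper": -1,"translation": [0,0,0],"spin": 0},{"gripper": -1,"translation": [0,0,0],"spin": 0},{"gripper": -1,"translation": [0,0,0],"spin": 0},{"gripper": -1,"translation": [0,0,0],"spin": 0},{"gripper": -1,"translation": [0,0,0],"spin": 0},{"gripper": -1,"translation": [0,0,0],"spin": 0}], "grip_force": 50}}

```text
clock: 17.95
tool_pos: [445.4, -53.6, 37.6]
eef_rot: [[0.999, -0.031, 0.019], [-0.031, -0.999, -0.01], [0.019, 0.009, -1.0]]
contact_force: [1.0, -0.7, -1.2]
grip_width: 36.8
```

Request:
{"method": "arm_command", "body": {"plan": [{"gripper": -1,"translation": [0,0,0.005],"spin": 0},{"gripper": -1,"translation": [0,0,0.01],"spin": 0},{"gripper": -1,"translation": [0,0,0.015],"spin": 0},{"gripper": -1,"translation": [0,0,0],"spin": 0}]}}

```text
clock: 18.35
tool_pos: [442.8, -52.9, 67.8]
eef_rot: [[0.999, -0.031, 0.014], [-0.031, -0.999, -0.008], [0.014, 0.008, -1.0]]
contact_force: [0.3, -0.9, -4.7]
grip_width: 36.9
```

Request:
{"method": "arm_command", "body": {"plan": [{"gripper": -1,"translation": [0,0,0.03],"spin": 0},{"gripper": -1,"translation": [0,0,0.035],"spin": 0},{"gripper": -1,"translation": [0,0.01,0.03],"spin": 0},{"gripper": -1,"translation": [0,0.02,0.02],"spin": 0},{"gripper": -1,"translation": [0,0.03,0],"spin": 0},{"gripper": -1,"translation": [0,0.035,0],"spin": 0},{"gripper": -1,"translation": [0,0.035,0],"spin": 0},{"gripper": -1,"translation": [0,0.035,0],"spin": 0}]}}

```text
clock: 19.15
tool_pos: [439.9, 114.5, 185.6]
eef_rot: [[0.999, -0.041, 0.011], [-0.041, -0.999, -0.008], [0.012, 0.007, -1.0]]
contact_force: [0.2, -0.2, -5.4]
grip_width: 36.8
```

Request:
{"method": "arm_command", "body": {"plan": [{"gripper": -1,"translation": [0,0.035,0],"spin": 0},{"gripper": -1,"translation": [0.005,0.035,0],"spin": 0},{"gripper": -1,"translation": [0.008,0.035,0],"spin": 0},{"gripper": -1,"translation": [0.008,0.035,0],"spin": 0},{"gripper": -1,"translation": [0.008,0.03,0],"spin": 0},{"gripper": -1,"translation": [0.004,0.02,0],"spin": 0},{"gripper": -1,"translation": [0,0,0],"spin": 0},{"gripper": -1,"translation": [0,0,0],"spin": 0}]}}

```text
clock: 19.95
tool_pos: [468.5, 316.3, 179.9]
eef_rot: [[0.999, -0.034, 0.004], [-0.034, -0.999, -0.01], [0.004, 0.01, -1.0]]
contact_force: [-0.3, 0.1, -4.8]
grip_width: 36.9
```

Request:
{"method": "arm_command", "body": {"plan": [{"gripper": -1,"translation": [0.005,0.015,-0.015],"spin": 0},{"gripper": -1,"translation": [0.004,0.012,-0.02],"spin": 0},{"gripper": -1,"translation": [0,0,-0.02],"spin": 0},{"gripper": -1,"translation": [0,0,-0.01],"spin": 0},{"gripper": -1,"translation": [0,0,0],"spin": 0}]}}

```text
clock: 20.45
tool_pos: [476.4, 339.2, 112.0]
eef_rot: [[0.999, -0.038, 0.001], [-0.038, -0.999, -0.013], [0.001, 0.013, -1.0]]
contact_force: [-0.6, -0.3, -5.2]
grip_width: 36.9
```

Request:
{"method": "arm_command", "body": {"plan": [{"gripper": -1,"translation": [0.001,0.003,-0.007],"spin": 0},{"gripper": -1,"translation": [0,0,-0.004],"spin": 0},{"gripper": -1,"translation": [0,0,-0.002],"spin": 0},{"gripper": -1,"translation": [0,0,0],"spin": 0}]}}

```text
clock: 20.85
tool_pos: [478.5, 341.5, 100.2]
eef_rot: [[0.999, -0.04, 0.003], [-0.04, -0.999, -0.012], [0.003, 0.012, -1.0]]
contact_force: [-0.7, 0.2, -4.7]
grip_width: 37.6
```

Request:
{"method": "arm_command", "body": {"plan": [{"gripper": -1,"translation": [-0.001,0,-0.002],"spin": 0},{"gripper": -1,"translation": [0,0,-0.0015],"spin": 0},{"gripper": -1,"translation": [0,0,-0.001],"spin": 0},{"gripper": -1,"translation": [0,0,0],"spin": 0}]}}

```text
clock: 21.25
tool_pos: [478.2, 341.9, 96.7]
eef_rot: [[0.999, -0.04, 0.005], [-0.04, -0.999, -0.011], [0.006, 0.011, -1.0]]
contact_force: [-0.1, -0.2, -5.1]
grip_width: 37.0
```

Request:
{"method": "arm_command", "body": {"plan": [{"gripper": -1,"translation": [-0.001,0,-0.001],"spin": 0},{"gripper": -1,"translation": [0,0,-0.001],"spin": 0},{"gripper": -1,"translation": [0,0,0],"spin": 0}]}}

```text
clock: 21.55
tool_pos: [477.2, 342.0, 94.7]
eef_rot: [[0.999, -0.04, 0.005], [-0.04, -0.999, -0.011], [0.006, 0.011, -1.0]]
contact_force: [0.4, -0.1, -4.8]
grip_width: 37.2
```

Request:
{"method": "arm_command", "body": {"plan": [{"gripper": -1,"translation": [0,0,-0.001],"spin": 0},{"gripper": -1,"translation": [0,0,0],"spin": 0}]}}

```text
clock: 21.75
tool_pos: [477.3, 342.1, 93.7]
eef_rot: [[0.999, -0.04, 0.006], [-0.04, -0.999, -0.011], [0.006, 0.01, -1.0]]
contact_force: [0.8, -0.7, -6.2]
grip_width: 36.7
```

Request:
{"method": "arm_command", "body": {"plan": [{"gripper": -1,"translation": [0,0,-0.001],"spin": 0},{"gripper": -1,"translation": [0,0,0],"spin": 0}]}}

```text
clock: 21.95
tool_pos: [477.4, 342.2, 93.7]
eef_rot: [[0.999, -0.04, 0.006], [-0.04, -0.999, -0.01], [0.007, 0.01, -1.0]]
contact_force: [-0.3, -0.0, -4.0]
grip_width: 37.0
```

Request:
{"method": "arm_command", "body": {"plan": [{"gripper": -1,"translation": [0,0,-0.001],"spin": 0}]}}

```text
clock: 22.05
tool_pos: [477.6, 342.3, 93.5]
eef_rot: [[0.999, -0.04, 0.007], [-0.04, -0.999, -0.01], [0.007, 0.01, -1.0]]
contact_force: [-4.5, -2.0, 7.0]
grip_width: 36.9
```

Request:
{"method": "arm_command", "body": {"plan": [{"gripper": -0.2,"translation": [0,0,0.0003],"spin": 0},{"gripper": 0.2,"translation": [0,0,0],"spin": 0},{"gripper": 0.6,"translation": [0,0,0],"spin": 0},{"gripper": 1,"translation": [0,0,0],"spin": 0},{"gripper": 1,"translation": [0,0,0],"spin": 0},{"gripper": 1,"translation": [0,0,0],"spin": 0}]}}

```text
clock: 22.65
tool_pos: [480.2, 343.7, 95.5]
eef_rot: [[0.999, -0.04, 0.012], [-0.04, -0.999, -0.007], [0.013, 0.006, -1.0]]
contact_force: [0.4, 0.1, 0.2]
grip_width: 85.4
```

Request:
{"method": "arm_command", "body": {"plan": [{"gripper": 1,"translation": [0,0,0.015],"spin": 0},{"gripper": 1,"translation": [0,0,0.025],"spin": 0},{"gripper": 1,"translation": [0,0,0.03],"spin": 0},{"gripper": 1,"translation": [0,0,0.035],"spin": 0},{"gripper": 1,"translation": [0,0,0.035],"spin": 0},{"gripper": 1,"translation": [0,0,0],"spin": 0}]}}

```text
clock: 23.25
tool_pos: [478.1, 342.4, 239.0]
eef_rot: [[0.999, -0.04, 0.009], [-0.04, -0.999, -0.009], [0.009, 0.008, -1.0]]
contact_force: [0.1, 0.7, 0.8]
grip_width: 85.5
```

```bash
python3 - <<'E'
from h import *
o=get_obs(); c=cam("wrist",o); im=snapshot("wrist"); s=snapshot("scene"); cv2.imwrite("pics/w7f.png",im)
P=[[477,342,130],[477,342,112]]
print(o["tool_pos"],proj(c,P),o["contact_force"])
cv2.imwrite("pics/w7.png",np.vstack([np.hstack([im[0:300,100:500],s[100:400,150:550]]),]))
E
```

```text
[478.05453183 342.4121218  239.0095163 ] [[320.3 205.3]
 [320.2 198.3]] [0.14909524 0.72092999 0.84279212]
```

View pics/w7.png

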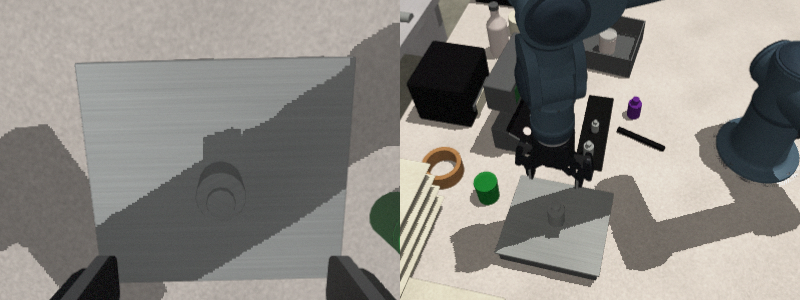

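```bash
python3 - <<'E'
from h import *
c=cam("wrist")
q=[onz(c,u,60) for u in((176,63.5),(453.5,57.5),(441,277),(198,283))];print(np.mean(q,0)); print(onz(c,(320.5,202),130),get_obs()["contact_force"])
job_done()
E
```

```text
[471.825 344.1    60.   ]
[474.9 344.3 130. ] [-0.11016857  0.72848183 -0.56518477]
the job is handed in; nothing more can be done
```

I finished all three steps in the order asked and handed the job in at about 23 s. I don't know the verdict, since `job_done` reports none.

- **Tub:** I moved it from the platter into the free near half of the tote. The top picture after release showed it upright, with the two other tubs where they were.
- **Zero key:** I held it at about 10 N normal force from roughly 14.1 to 14.9 s.
    - **Method:** The arm interface cannot tilt the tool, so I pressed with the far fingertip of the open, upright gripper, reaching under the display box.
    - **Display contact:** On the way in, the gripper brushed the terminal at about 3 N, probably at the display box. I backed off and went in lower.
    - **Force during the press:** The force built up in small steps and dipped to about 5–6 N for 0.2 s before the steady hold. No reading suggested the fingertip left the key. No other key was touched, and the highest force I read was about 11 N.
- **Large weight:** It stands upright, released, close to the middle of the platter. The final wrist view put it about 3 mm from the platter centre, and the top and wrist cameras disagree by up to 7 mm on where that centre is. The highest force I read during set-down was about 12 N over its weight.

At the end the gripper was clear above the weight and touching nothing. The last scene picture did not show every other object clearly, so I did not recheck each one.

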